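Clamp the topping caddy under the serving riser

ROBOT

A 6-joint arm with a two-finger parallel gripper is mounted at the origin on the work surface. World frame = base frame: x ahead of the robot, y to its left, z up, the work surface at z = 0. Lengths are in m, angles in rad, forces in N, time in s.
With the tool pointing down it reaches from about 0.35 to 0.775 m from the base axis. Payload 5.5 kg.
Tool frame: the origin (TCP) lies at the very end of the fingers, on their centre line; the grasp point (between the pads) lies 19 mm behind it; z points along the fingers, y is the line along which they close (so a half turn about z gives the same grasp; the last joint's range is limited). The gripper opens to 85 mm and grips with 20 to 120 N. Pads are 22 mm wide; open, the fingers measure 114 mm over their backs; the gripper's body (76 mm by 85 mm) begins 54 mm behind the grasp point. The pads swing forward as they close: fully open they stand 13 mm farther back than shut.
Start: joints at [-1.443, 0.313, 0.046, 1.304, 0, 1.431], TCP at [0.152, -0.555, 0.231] pointing down, gripper open.
Joint ranges: [-2.76, 2.76], [-0.86, 1.69], [-1.03, 1.26], [-2.2, 2.34], [-1.47, 1.5], [-3.14, 3.14]. Speed limits (rad/s): [2.57, 2.57, 3.14, 3.14, 3.14, 3.14].

INTERFACE

Orientations are given as a unit quaternion [w, x, y, z].
In Python, from workcell import env, read_camera, get_calibration gives the robot as it stands.
- The arm moves only by the tool jog_arm, never from a script. Its argument "motion" is one flat list of numbers, 7 for each row, row after row: the shift along the tool's x, y, z as a fraction of full scale, then the turn, a rotation vector about the tool's x, y, z as a fraction of full scale, then the opening, from 0 (shut) to 1 (fully open). In form: [x, y, z, wx, wy, wz, grip, x, y, z, wx, wy, wz, grip, ...]. A call has 1 to 12 rows; each row is the pose to reach, as a shift and turn from the pose commanded when the call began, along the tool's axes at that moment; what a row does not reach only later rows make up. Full scale, the value 1, is 0.2 m for a shift and 90 degrees for a turn. A row lasts 1/8 s, in which the tool goes at most 62.5 mm and 10.7 degrees, less where a joint would pass 70% of its speed; a pose out of reach is approached as far as the arm can. A call with a number of a shift or a turn outside -1 to 1 is refused whole. A call with a gripper value outside its range is refused whole. The fingers move at their own pace and stop on an object; "newtons" is the grip in N (left out, the last holds). Time passes only in rows, so rows that repeat a pose let the fingers close. It gives the time, the measured TCP pose, the force, the opening and the grip force at its end, in the units of the state.
- env.get_state(): the state, without advancing time (a new reading comes with each control period).
- read_camera(name): name is "scene" or "top" or "wrist"; returns the picture (400x640x3 uint8, red, green, blue); there is no depth.
- get_calibration(name): a dict with "fx", "fy", "cx", "cy" (pixels), "world_from_camera" (4x4, takes a point from camera to world coordinates). Camera axes: x right, y down, z forward; pixel columns grow to the right and rows downward; lengths in m; the calibration is good to about 2 mm. A picture is of the moment at which its call begins: read the wrist's pose just before it. get_calibration takes no time and is no camera call; for the wrist camera it gives the pose at the moment of the call.
- env.hand_in(): hands the job in; it is judged then, once.
The state is a dict: "clock": time; "joint_pos": joint angles; "qvel": joint speeds; "tau": joint torques, N m; "tcp_pos": TCP position; "orientation": TCP orientation; "wrist_force": force on the tool from outside, world axes, zero at the start; "ft_torque": the same for the moment, N m; "finger_gap": finger opening in m; "grip_force": force on a finger pad.
Only numpy, scipy, OpenCV 4.12 (cv2) and the standard library are available. Lean on these libraries where they do the work, as an engineer would, in place of code of your own. Each camera call takes 0.05 s, during which the arm holds its last target. There are 200 camera calls.

TASK

Get the dessert stall ready for transport: gently push the topping caddy in under the serving riser until it is fully home against its stop, then turn the red clamp knob mounted under the riser's front edge clockwise (seen from above) until its foot is snug on the caddy's lid, and let go. Snug means that turning takes about 4 N more sideways push at the end of the knob's lever than it did while turning freely; 8 N more would crush the lid. Leave the milk carton, the jar and the bowl as they stand.

Things in the scene. Friction and masses are not known exactly. Their poses are not given: they have to be found in the camera images.
- riser: Fixed wooden riser: board 220 (x) x 300 (y) x 16 mm on two end panels, underside 110, top 126 mm above the table. Origin on the table under the board's centre; x points from the front edge (towards the robot, x = -110 mm) to the back. Under it two guide rails, 30 mm high, inner faces at y = +-82 mm, x -105 to 50 mm, and a stop for the caddy's back, front face at x = 30 mm.
- caddy: Loose shut steel tub, white lid, 200 (x) x 160 (y) x 50 mm high, about 0.35 kg, on the table between the rails (2 mm play each side), 45 to 80 mm short of home. Origin at the centre of its underside; x points inwards. Push on its flat front face (x = -100 mm): 3 to 8 N slide it, over 30 N is too rough. Home: back face on the stop, front still 60 mm out from the board's front edge.
- caddy_home (a point): Where the caddy's origin lies when it is home: riser x = -70 mm, y = 0, on the table (sideways play +-2 mm).
- knob_axis (a point): The knob's vertical axis, at riser x = -90, y = -20 mm (20 mm behind the front edge), at the height of the top of its lever, 92 mm above the table.
- knob_grip (a point): Point 115 mm above the table on the axis of the upright round red grip at the lever's end (16 mm thick, standing 80 to 125 mm above the table), 85 mm from the knob's axis; moves with the knob on a level circle. The lever, 14 mm wide, runs from it to the hub at 80 to 92 mm height; the caddy's lid passes below at 50 mm. The grip stays in front of the board's edge.
- knob (a joint): Knob angle, rad, 0 to 1.8, growing clockwise from above (tightening). At 0.8 the lever points along the riser's -x; at the start (0 to 0.2) it leans to -y. Its thread rubs: free turning takes 7.6 N sideways at the grip while moving (less when standing); it stays where left. On the lid the push climbs 1.2 N per 10 N of clamping, 0.4 N per mm of grip travel. Right clamping: 12 to 68 N, best 35.
- clamp_foot: Foot under the hub, 32 mm across, sinks 10 mm per rad of the knob. The rubber pad below it is worn by an unknown amount, so the knob angle at which it meets the lid (0.6 to 1.5 rad) cannot be computed and must be felt. Origin 13.5 mm above the lid at knob angle 0.
- carton: Bystander: red and white milk carton, 70 x 70 x 215 mm, loose, on the table beside the riser. Origin at the centre of its underside.
- jar: Bystander: amber glass jar with black cap, 68 mm across, 100 mm high, loose, on the table beside the riser. Origin at the centre of its underside.
- bowl: Bystander: black bowl, 110 mm across, 50 mm high, loose, on the back half of the riser's board. Origin at the centre of its underside.

How it is judged:
On the way, in this order (a step that is already met when the one before it is completed fails the run):
1. the caddy is home against its stop (horizontal distance between caddy and caddy_home below 0.007 m and x of caddy in the frame of riser above -0.075 m and angle between the x axis of caddy and the x axis of riser, either way round below 0.06 rad), for 0.2 s.
2. the clamp foot bears on the lid (all of step 1 and contact force between clamp_foot and caddy above 12 N), for 0.2 s.
At the end, for the whole second after the job is handed in: The caddy rests home (within 5 mm of its stop, 7 mm overall, square to the riser within 0.06 rad), the clamp foot presses on its lid with 12 to 68 N with the knob let go, and the carton, jar and bowl stand within 15 mm of where they were and upright (all of step 2 and contact force between clamp_foot and caddy below 68 N and linear speed of caddy below 0.01 m/s and not (distance of any of carton, jar, bowl from where it was at the start of the episode above 0.015 m or angle between any of carton, jar, bowl's own z axis and vertical above 0.3 rad)); the robot touches nothing.
It fails at once if the foot crushes the lid (over 75 N) (contact force between clamp_foot and caddy above 75 N).
It fails at once if the caddy is pushed roughly (over 30 N) (contact force between any of the fingers, the arm and caddy above 30 N).
It fails at once if a bystander is shifted over 15 mm or tipped (distance of any of carton, jar, bowl from where it was at the start of the episode above 0.015 m or angle between any of carton, jar, bowl's own z axis and vertical above 0.3 rad).
It also fails if it takes over 64 s, if anything falls off the work surface, if the arm or the gripper's body presses on something with over 40 N, if the wrist force passes 120 N, or if a joint passes its speed limit or range.

## Working session

There is one attempt and no reset: what is moved stays moved. The work goes in short steps, Python scripts to look and compute and a tool call to move; the robot and the scene stay as the last step left them, time stands still between calls to the robot, and variables do not carry over. Pictures are saved under pics/ and viewed, at most 10 in all, crops included, and the job is handed in when it is done.

Besides the shell and the picture viewer there is one more tool, called after "Call:" in YAML: its name, and indented under it one key for each argument. jog_arm: Moves the arm, as the interface text tells. Shift numbers are shares of 0.2 m and turn numbers shares of 90 degrees, none past 1 either way. Its arguments: {"type":"object","properties":{"motion":{"type":"array","items":{"type":"number"}},"newtons":{"type":"number"}},"required":["motion"]}

```bash
mkdir -p pics; ls; cat > look.py <<'E'
import sys,cv2
from workcell import env,read_camera,get_calibration
for n in sys.argv[2:]:
    cv2.imwrite(f'pics/{sys.argv[1]}_{n}.png',cv2.cvtColor(read_camera(n),cv2.COLOR_RGB2BGR))
E
python3 look.py a scene top; python3 - <<'E'
from workcell import env,get_calibration
s=env.get_state()
for k in s: print(k,s[k])
for n in("scene","top"):print(get_calibration(n))
E
```

```text
pics
clock 0.1
joint_pos [-1.44261669e+00  3.13909206e-01  4.51211212e-02  1.30360827e+00
  2.58742672e-06  1.43120191e+00]
qvel [ 0.00094091 -0.00208676  0.00233884 -0.00077864  0.00016889 -0.00058417]
tau [ 2.92999292e-03 -4.81725204e+01  2.99244028e+01  1.26761696e-02
 -1.65072497e-04 -1.16530742e-05]
tcp_pos [ 0.15207384 -0.55406459  0.23051887]
orientation [-7.99995141e-04  9.91050196e-01  1.33487337e-01  5.85966505e-06]
wrist_force [ 0.33710417  0.54972172 -0.36108599]
ft_torque [-0.0382541   0.0237458  -0.02820325]
grip_force 0.0
finger_gap 0.08540143529992195
{'fx': 437.84639602327525, 'fy': 437.84639602327525, 'cx': 307.83002382414344, 'cy': 197.6343075346943, 'world_from_camera': array([[-0.9571007 ,  0.24411025, -0.15610391,  0.7830801 ],
       [ 0.28947417,  0.82927994, -0.47801619,  0.49324432],
       [ 0.01276519, -0.50269768, -0.86436803,  0.89660795],
       [ 0.        ,  0.        ,  0.        ,  1.        ]])}
{'fx': 512.8252742347549, 'fy': 512.8252742347549, 'cx': 326.1617530220419, 'cy': 202.61093998013058, 'world_from_camera': array([[ 4.64946642e-03, -9.89320912e-01,  1.45679494e-01,
         5.13062960e-01],
       [-9.99989169e-01, -4.56914877e-03,  8.85928596e-04,
         5.25994046e-02],
       [-2.10836407e-04, -1.45682035e-01, -9.89331441e-01,
         1.10503242e+00],
       [ 0.00000000e+00,  0.00000000e+00,  0.00000000e+00,
         1.00000000e+00]])}
```

View pics/a_top.png

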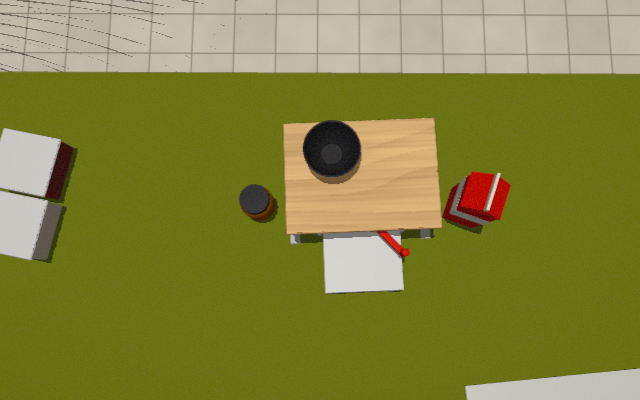

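View pics/a_scene.png

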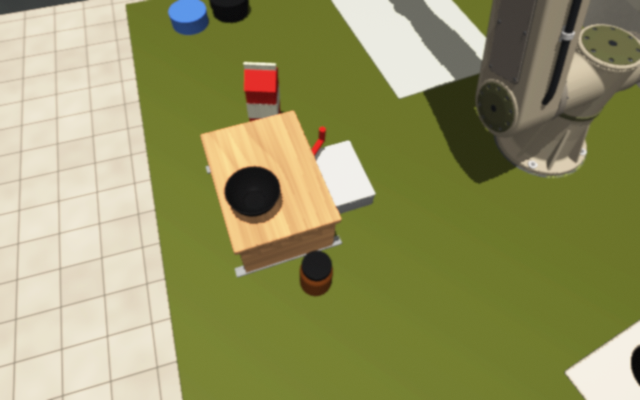

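The top view shows the board with corners at about (284,124), (434,119), (441,228) and (287,234). The lid spans about (324–403, 233–293), the red grip is at (405,253), the carton at (480,200) and the jar at (256,200).

```bash
cat > geo.py <<'E'
import numpy as np,cv2
from workcell import get_calibration
def cast(name,uv,z,c=None):
    c=c or get_calibration(name);T=c['world_from_camera'];uv=np.atleast_2d(uv).astype(float)
    d=np.c_[(uv[:,0]-c['cx'])/c['fx'],(uv[:,1]-c['cy'])/c['fy'],np.ones(len(uv))]@T[:3,:3].T
    return T[:3,3]+d*((z-T[2,3])/d[:,2])[:,None]
def blob(m):
    m=cv2.morphologyEx(m.astype(np.uint8),cv2.MORPH_OPEN,np.ones((3,3)))
    return max(cv2.findContours(m,0,cv2.CHAIN_APPROX_NONE)[0],key=cv2.contourArea)
E
python3 - <<'E'
from geo import *
im=cv2.imread('pics/a_top.png');h=cv2.cvtColor(im,cv2.COLOR_BGR2HSV).astype(int);H,S,V=h[...,0],h[...,1],h[...,2]
roi=np.zeros(H.shape,bool);roi[100:310,270:445]=1
w=blob((H>8)&(H<24)&(S>60)&(V>120)&roi)
q=cv2.approxPolyDP(cv2.convexHull(w),6,True)[:,0];print(q)
P=cast('top',q,.126);print(P.round(4)); print(np.linalg.norm(P-np.roll(P,-1,0),axis=1))
l=blob((S<40)&(V>150)&roi);q=cv2.approxPolyDP(cv2.convexHull(l),4,True)[:,0];print(q,cast('top',q,.05).round(4))
r=(((H<6)|(H>174))&(S>150)&(V>80));r2=r.copy();r2[:,:370]=0;r2[:,425:]=0;r2[:225]=0
c=blob(r2);print(cv2.boundingRect(c));
g=c[:,0][c[:,0,0]>=400];print('grip top',cast('top',[[405,252.5]],.125))
print('jar',cast('top',[[256,200]],.1),'carton',cast('top',[[484,193]],.215))
E
```

```text
[[433 118]
 [441 227]
 [286 233]
 [283 124]]
[[ 0.8273 -0.157   0.126 ]
 [ 0.611  -0.1668  0.126 ]
 [ 0.5981  0.13    0.126 ]
 [ 0.8137  0.1394  0.126 ]]
[0.21654975 0.29710335 0.21579877 0.29675429]
[[401 259]
 [403 289]
 [325 292]
 [323 239]
 [378 236]] [[ 0.5525 -0.1001  0.05  ]
 [ 0.492  -0.1032  0.05  ]
 [ 0.4852  0.055   0.05  ]
 [ 0.5927  0.0597  0.05  ]
 [ 0.5994 -0.0535  0.05  ]]
(379, 231, 30, 26)
grip top [[ 0.56203879 -0.09710045  0.125     ]]
jar [[0.66564391 0.192616   0.1       ]] carton [[ 0.66249065 -0.22415889  0.215     ]]
```

```bash
python3 - <<'E'
import cv2
im=cv2.imread('pics/a_top.png')[215:305,300:450]
cv2.imwrite('pics/crop.png',cv2.resize(im,None,fx=5,fy=5,interpolation=cv2.INTER_CUBIC))
E
```

```text
(no output)
```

View pics/crop.png

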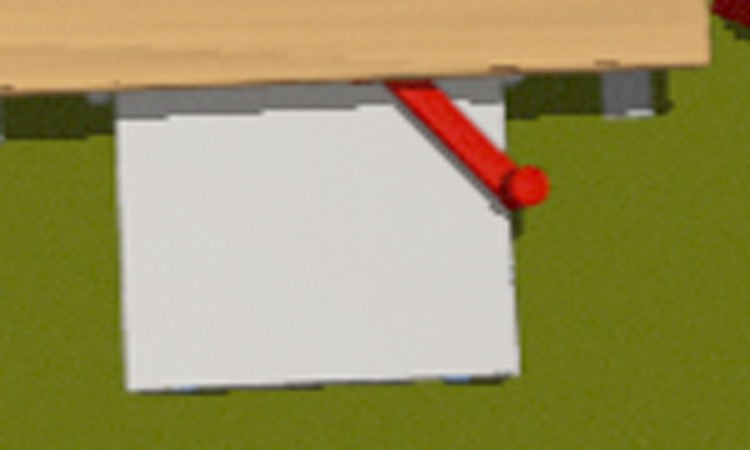

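Riser centre is (0.7125, -0.0136) with yaw 0.045. The board comes out at 216 x 297 mm against the stated 220 x 300. The knob lever radius is 85.5 mm, matching the 85 given, at a knob angle of about 0.07. The caddy front sits at riser x = -0.225, so it is about 55 mm short of home.

Call:
jog_arm:
  motion: [1, -1, 0, 0, 0, -1, 0, 1, -1, 0, 0, 0, -1, 0, 1, -1, 0, 0, 0, -1, 0, 1, -1, 0, 0, 0, -1, 0, 1, -1, 0, 0, 0, -1, 0, 1, -1, 0, 0, 0, -1, 0, 1, -1, 0, 0, 0, -1, 0, 1, -1, 0, 0, 0, -1, 0, 1, -1, 0, 0, 0, -1, 0, 1, -1, 0, 0, 0, -1, 0]
  newtons: 40

```text
clock: 1.35
tcp_pos: [0.2919, -0.3085, 0.231]
orientation: [-0.0, 0.607, 0.795, 0.0]
wrist_force: [0.6, 0.5, 0.0]
finger_gap: -0.0001
grip_force: 0.0
```

```bash
cat > plan.py <<'E'
# usage: plan.py rx ry z theta_riser : shift from the present pose to a riser-frame TCP, in tool fractions
import sys,numpy as np
from workcell import env
from scipy.spatial.transform import Rotation as R
PSI=.045;C=np.array([.7125,-.0136])
M=np.array([[np.cos(PSI),-np.sin(PSI)],[np.sin(PSI),np.cos(PSI)]])
s=env.get_state();w,x,y,z=s['orientation'];Rt=R.from_quat([x,y,z,w]).as_matrix()
p=s['tcp_pos'];th=np.arctan2(Rt[1,0],Rt[0,0])
print('t',s['clock'],'riser tcp',(M.T@(p[:2]-C)).round(4),p[2].round(4),'th_r',round(th-PSI,3),'F_r',(M.T@np.array(s['wrist_force'][:2])).round(2),s['wrist_force'][2].round(2),'q6',s['joint_pos'][5].round(2),'tilt',Rt[2,2].round(4))
if len(sys.argv)>4:
    rx,ry,zz,t=map(float,sys.argv[1:5])
    d=np.r_[C+M@[rx,ry],zz]-p
    print('shift',(Rt.T@d/.2).round(3),'wz',round(-((t+PSI-th+np.pi)%(2*np.pi)-np.pi)/(np.pi/2),3))
E
python3 plan.py -.27 .008 .15 3.1416
```

```text
t 1.35 riser tcp [-0.4334 -0.2757] 0.231 th_r 1.793 F_r [0.64 0.48] 0.02 q6 0.3 tilt -1.0
shift [1.203 1.109 0.405] wz -0.859
```

Call:
jog_arm:
  motion: [0.9, 0.9, 0.2, 0, 0, -0.86, 0, 0.9, 0.9, 0.2, 0, 0, -0.86, 0, 0.9, 0.9, 0.2, 0, 0, -0.86, 0, 0.9, 0.9, 0.2, 0, 0, -0.86, 0, 0.9, 0.9, 0.2, 0, 0, -0.86, 0, 0.9, 0.9, 0.2, 0, 0, -0.86, 0, 0.9, 0.9, 0.2, 0, 0, -0.86, 0, 0.9, 0.9, 0.2, 0, 0, -0.86, 0, 0.9, 0.9, 0.2, 0, 0, -0.86, 0]

```text
clock: 2.48
tcp_pos: [0.4179, -0.0874, 0.1911]
orientation: [-0.0, -0.023, 1.0, 0.0]
wrist_force: [-0.4, -1.0, -0.0]
finger_gap: -0.0002
grip_force: 0.0
```

```bash
python3 plan.py -.27 .008 .025 3.1416
```

```text
t 2.475 riser tcp [-0.2976 -0.0605] 0.1911 th_r -3.14 F_r [-0.44 -0.96] -0.05 q6 -0.44 tilt -1.0
shift [-0.139  0.342  0.831] wz 0.001
```

Call:
jog_arm:
  motion: [-0.14, 0.34, 0.2, 0, 0, 0, 0, -0.14, 0.34, 0.5, 0, 0, 0, 0, -0.14, 0.34, 0.83, 0, 0, 0, 0, -0.14, 0.34, 0.83, 0, 0, 0, 0, -0.14, 0.34, 0.83, 0, 0, 0, 0]

```text
clock: 3.1
tcp_pos: [0.4426, -0.0184, 0.0255]
orientation: [-0.001, -0.023, 1.0, 0.0]
wrist_force: [0.5, -0.2, 0.2]
finger_gap: -0.0003
grip_force: 0.0
```

Call:
jog_arm:
  motion: [-0.02, 0, 0, 0, 0, 0, 0, -0.04, 0, 0, 0, 0, 0, 0, -0.06, 0, 0, 0, 0, 0, 0, -0.08, 0, 0, 0, 0, 0, 0, -0.1, 0, 0, 0, 0, 0, 0, -0.12, 0, 0, 0, 0, 0, 0, -0.14, 0, 0, 0, 0, 0, 0, -0.16, 0, 0, 0, 0, 0, 0, -0.18, 0, 0, 0, 0, 0, 0, -0.2, 0, 0, 0, 0, 0, 0, -0.22, 0, 0, 0, 0, 0, 0, -0.24, 0, 0, 0, 0, 0, 0]

```text
clock: 4.6
tcp_pos: [0.4883, -0.0157, 0.0249]
orientation: [-0.002, -0.024, 1.0, 0.0]
wrist_force: [-6.3, -0.7, 4.6]
finger_gap: -0.0001
grip_force: 3.1
```

```bash
python3 plan.py; python3 look.py b wrist top
```

```text
t 4.6 riser tcp [-0.2241  0.008 ] 0.0249 th_r -3.139 F_r [-6.33 -0.41] 4.58 q6 -0.24 tilt -1.0
```

View pics/b_top.png

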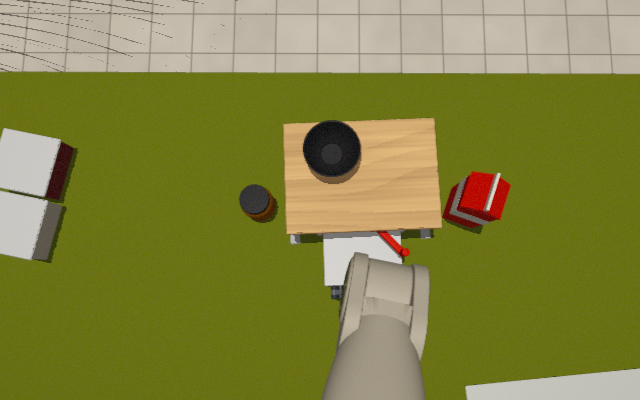

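The picture shows the caddy pushed in, with its front at about row 286, and the knob still at its start angle (405,252).

Call:
jog_arm:
  motion: [-0.015, 0, 0, 0, 0, 0, 0, -0.03, 0, 0, 0, 0, 0, 0, -0.045, 0, 0, 0, 0, 0, 0, -0.06, 0, 0, 0, 0, 0, 0, -0.075, 0, 0, 0, 0, 0, 0, -0.09, 0, 0, 0, 0, 0, 0, -0.105, 0, 0, 0, 0, 0, 0, -0.12, 0, 0, 0, 0, 0, 0, -0.135, 0, 0, 0, 0, 0, 0, -0.15, 0, 0, 0, 0, 0, 0, -0.165, 0, 0, 0, 0, 0, 0, -0.175, 0, 0, 0, 0, 0, 0]

```text
clock: 6.2
tcp_pos: [0.5259, -0.0143, 0.0253]
orientation: [0.0, -0.024, 1.0, -0.0]
wrist_force: [-2.2, 0.0, -0.8]
finger_gap: -0.0004
grip_force: 1.1
```

Call:
jog_arm:
  motion: [-0.005, 0, 0, 0, 0, 0, 0, -0.01, 0, 0, 0, 0, 0, 0, -0.015, 0, 0, 0, 0, 0, 0]

```text
clock: 6.58
tcp_pos: [0.5286, -0.0142, 0.0253]
orientation: [-0.0, -0.024, 1.0, -0.0]
wrist_force: [-2.3, -0.6, -0.1]
finger_gap: -0.0002
grip_force: 1.1
```

```bash
python3 plan.py
```

```text
t 6.575 riser tcp [-0.1837  0.0077] 0.0253 th_r -3.139 F_r [-2.3  -0.54] -0.1 q6 -0.23 tilt -1.0
```

Creep to the stop.

Call:
jog_arm:
  motion: [-0.005, 0, 0, 0, 0, 0, 0, -0.01, 0, 0, 0, 0, 0, 0]

```text
clock: 6.82
tcp_pos: [0.5307, -0.0141, 0.0253]
orientation: [-0.0, -0.024, 1.0, -0.0]
wrist_force: [-3.6, 0.3, 0.5]
finger_gap: 0.0001
grip_force: 2.2
```

Call:
jog_arm:
  motion: [-0.004, 0, 0, 0, 0, 0, 0, -0.008, 0, 0, 0, 0, 0, 0]

```text
clock: 7.08
tcp_pos: [0.5307, -0.0141, 0.0252]
orientation: [-0.001, -0.024, 1.0, -0.0]
wrist_force: [-8.1, -1.6, 5.6]
finger_gap: -0.0003
grip_force: 4.2
```

Call:
jog_arm:
  motion: [-0.003, 0, 0, 0, 0, 0, 0, -0.005, 0, 0, 0, 0, 0, 0]

```text
clock: 7.32
tcp_pos: [0.5307, -0.0141, 0.0253]
orientation: [-0.002, -0.024, 1.0, -0.0]
wrist_force: [-10.6, -1.2, 7.2]
finger_gap: -0.0
grip_force: 5.3
```

```bash
python3 plan.py; python3 look.py c wrist
```

```text
t 7.325 riser tcp [-0.1817  0.0076] 0.0253 th_r -3.139 F_r [-10.69  -0.73] 7.21 q6 -0.22 tilt -1.0
```

View pics/c_wrist.png

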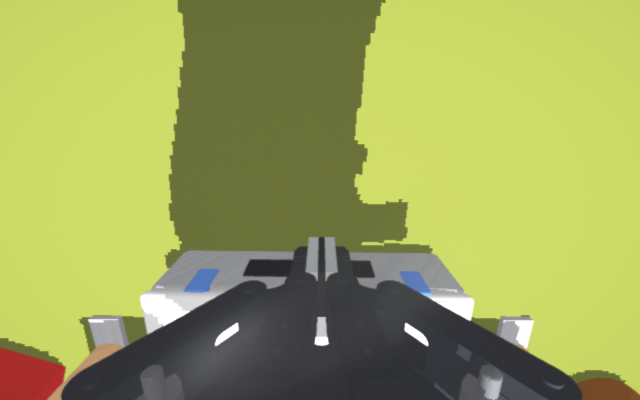

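The wrist view shows the caddy front square behind the fingers, with the grip clear at the lower left. Force rose to 10.7 N with no further motion, and the TCP is at the predicted home position. Now I back off and rise.

Call:
jog_arm:
  motion: [0.06, 0, 0, 0, 0, 0, 0, 0.2, 0, 0, 0, 0, 0, 0, 0.4, 0, 0, 0, 0, 0, 0, 0.4, 0, -0.3, 0, 0, 0, 0.35, 0.4, 0, -0.6, 0, 0, 0, 0.35, 0.5, 0.1, -0.8, 0, 0, 0, 0.35, 0.5, 0.1, -0.8, 0, 0, 0, 0.35, 0.5, 0.1, -0.8, 0, 0, 0, 0.35]

```text
clock: 8.38
tcp_pos: [0.433, 0.0012, 0.1852]
orientation: [0.001, -0.024, 1.0, -0.0]
wrist_force: [-0.3, -0.9, -0.2]
finger_gap: 0.0299
grip_force: 0.0
```

```bash
python3 look.py d top; python3 - <<'E'
from geo import *
im=cv2.imread('pics/d_top.png')
cv2.imwrite('pics/dcrop.png',cv2.resize(im[215:305,300:450],None,fx=5,fy=5,interpolation=cv2.INTER_CUBIC))
E
python3 plan.py -.1536 -.0772 .15 3.875
```

```text
t 8.425 riser tcp [-0.2791  0.0273] 0.1845 th_r -3.139 F_r [ 0.69 -0.56] -0.02 q6 -0.23 tilt -1.0
shift [-0.626 -0.524  0.173] wz -0.465
```

View pics/dcrop.png

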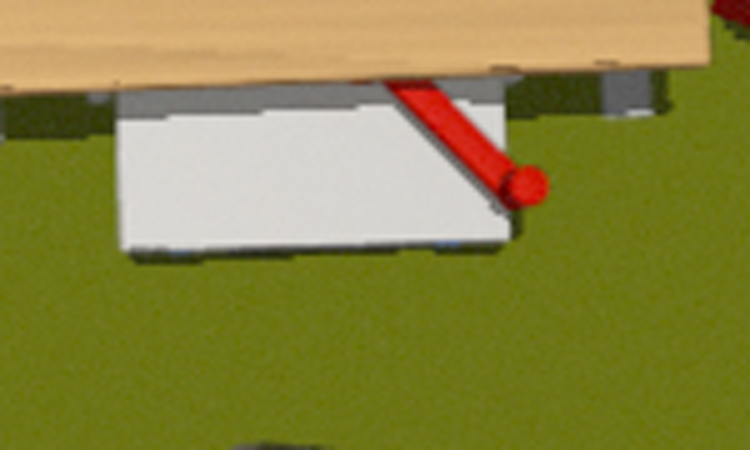

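The crop shows the caddy square and in by about 28 px (roughly 55 mm), with the grip unmoved. Next I go above the grip.

Call:
jog_arm:
  motion: [-0.3, -0.52, 0, 0, 0, -0.465, 0.35, -0.62, -0.52, 0.1, 0, 0, -0.465, 0.35, -0.62, -0.52, 0.1, 0, 0, -0.465, 0.35, -0.62, -0.52, 0.1, 0, 0, -0.465, 0.35, -0.62, -0.52, 0.1, 0, 0, -0.465, 0.35, -0.62, -0.52, 0.1, 0, 0, -0.465, 0.35]

```text
clock: 9.18
tcp_pos: [0.5606, -0.0966, 0.1643]
orientation: [-0.001, -0.378, 0.926, 0.001]
wrist_force: [0.4, -0.3, 0.1]
finger_gap: 0.0301
grip_force: 0.0
```

```bash
python3 plan.py -.1536 -.0772 .097 3.875; python3 look.py e wrist
```

```text
t 9.175 riser tcp [-0.1555 -0.076 ] 0.1643 th_r -2.411 F_r [ 0.36 -0.36] 0.12 q6 -1.09 tilt -1.0
shift [-0.003 -0.011  0.336] wz -0.002
```

View pics/e_wrist.png

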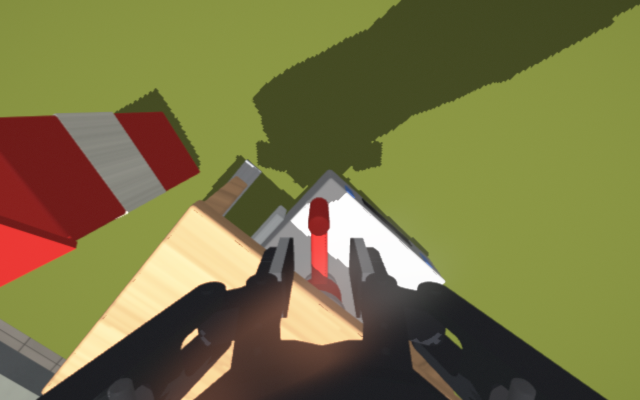

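The wrist view shows the grip at (319,205), centred between the fingers (tips at about 285 and 357). Descending, then closing softly.

Call:
jog_arm:
  motion: [-0.003, -0.01, 0.15, 0, 0, 0, 0.35, -0.003, -0.01, 0.25, 0, 0, 0, 0.35, -0.003, -0.01, 0.33, 0, 0, 0, 0.35, -0.003, -0.01, 0.33, 0, 0, 0, 0.35]

```text
clock: 9.72
tcp_pos: [0.562, -0.0972, 0.0984]
orientation: [-0.001, -0.379, 0.925, 0.001]
wrist_force: [-0.3, -0.2, -0.1]
finger_gap: 0.0301
grip_force: 0.0
```

```bash
python3 - <<'E'
from geo import *
c=get_calibration('wrist')
im=cv2.imread('pics/e_wrist.png')
# camera pose moved straight down 66 mm since e_wrist
c['world_from_camera']=c['world_from_camera'].copy();c['world_from_camera'][2,3]+=.066
p=cast('wrist',[[319,205]],.125,c)[0];a=.045;d=p[:2]-[.7125,-.0136]
print('grip riser',d@[np.cos(a),np.sin(a)],d@[-np.sin(a),np.cos(a)])
E
python3 plan.py
```

```text
grip riser -0.16316045420131703 -0.08632669162612482
t 9.725 riser tcp [-0.1541 -0.0768] 0.0984 th_r -2.409 F_r [-0.31 -0.22] -0.12 q6 -1.09 tilt -1.0
```

Call:
jog_arm:
  motion: [0, 0, 0, 0, 0, 0, 0, 0, 0, 0, 0, 0, 0, 0, 0, 0, 0, 0, 0, 0, 0, 0, 0, 0, 0, 0, 0, 0]
  newtons: 30

```text
clock: 10.22
tcp_pos: [0.5631, -0.0976, 0.0999]
orientation: [0.0, -0.379, 0.925, -0.0]
wrist_force: [-2.9, 2.2, 4.5]
finger_gap: 0.0146
grip_force: 30.2
```

```bash
cat > arc.py <<'E'
# arc rows: present knob angle k0 -> steps; tool-frame shifts (fractions) with the lever along tool +x
import sys,numpy as np
for a in map(float,sys.argv[1:]): print(a,'x',round(.085*(np.cos(a)-1)/.2,4),'y',round(.085*np.sin(a)/.2,4),'wz',round(a/(np.pi/2),4))
E
python3 plan.py; python3 arc.py .05 .1 .15 .2 .25 .3 .35 .4 .45 .5
```

```text
t 10.225 riser tcp [-0.153  -0.0772] 0.0999 th_r -2.408 F_r [-2.77  2.31] 4.45 q6 -1.09 tilt -1.0
0.05 x -0.0005 y 0.0212 wz 0.0318
0.1 x -0.0021 y 0.0424 wz 0.0637
0.15 x -0.0048 y 0.0635 wz 0.0955
0.2 x -0.0085 y 0.0844 wz 0.1273
0.25 x -0.0132 y 0.1051 wz 0.1592
0.3 x -0.019 y 0.1256 wz 0.191
0.35 x -0.0258 y 0.1457 wz 0.2228
0.4 x -0.0335 y 0.1655 wz 0.2546
0.45 x -0.0423 y 0.1849 wz 0.2865
0.5 x -0.052 y 0.2038 wz 0.3183
```

Call:
jog_arm:
  motion: [-0.0005, 0.021, 0, 0, 0, 0.032, 0, -0.002, 0.042, 0, 0, 0, 0.064, 0, -0.005, 0.0635, 0, 0, 0, 0.0955, 0, -0.0085, 0.0845, 0, 0, 0, 0.127, 0, -0.013, 0.105, 0, 0, 0, 0.159, 0, -0.019, 0.1255, 0, 0, 0, 0.191, 0]

```text
clock: 10.98
tcp_pos: [0.5491, -0.079, 0.1]
orientation: [0.0, -0.236, 0.972, -0.002]
wrist_force: [-1.6, -4.6, 1.4]
finger_gap: 0.0148
grip_force: 30.1
```

```bash
cat > tan.py <<'E'
import numpy as np
from workcell import env
from scipy.spatial.transform import Rotation as R
s=env.get_state();w,x,y,z=s['orientation'];Rt=R.from_quat([x,y,z,w]).as_matrix()
a=.045;M=np.array([[np.cos(a),-np.sin(a)],[np.sin(a),np.cos(a)]])
d=M.T@(s['tcp_pos'][:2]-[.7125,-.0136])-[-.09,-.02]
lam=np.arctan2(-d[1],-d[0]);f=M.T@s['wrist_force'][:2]
t=np.array([-np.sin(lam),np.cos(lam)])
print('t',s['clock'],'r',np.linalg.norm(d).round(4),'k',round(.8-lam,3),'tool k',round(.8-((np.arctan2(Rt[1,0],Rt[0,0])-a)%(2*np.pi)-np.pi),3),'Ftan',round(-f@t,2),'Frad',round(f@d/np.linalg.norm(d),2),'Fz',s['wrist_force'][2].round(2),'gap',s['finger_gap'],'z',s['tcp_pos'][2])
E
python3 tan.py; python3 arc.py .025 .05
```

```text
t 10.975 r 0.0851 k 0.337 tool k 0.369 Ftan 3.2 Frad 3.62 Fz 1.45 gap 0.014843107302329763 z 0.09998135802623677
0.025 x -0.0001 y 0.0106 wz 0.0159
0.05 x -0.0005 y 0.0212 wz 0.0318
```

Call:
jog_arm:
  motion: [0, 0.0106, 0, 0, 0, 0.016, 0, -0.0005, 0.0212, 0, 0, 0, 0.032, 0, -0.001, 0.0318, 0, 0, 0, 0.048, 0, -0.002, 0.0424, 0, 0, 0, 0.064, 0]

```text
clock: 11.48
tcp_pos: [0.5452, -0.0711, 0.0999]
orientation: [0.0, -0.187, 0.982, -0.002]
wrist_force: [-2.5, -6.6, 3.1]
finger_gap: 0.015
grip_force: 30.3
```

```bash
python3 tan.py
```

```text
t 11.475 r 0.0852 k 0.441 tool k 0.468 Ftan 5.05 Frad 4.85 Fz 3.05 gap 0.015015361485469877 z 0.09992436314729244
```

Call:
jog_arm:
  motion: [0, 0.0106, 0, 0, 0, 0.016, 0, -0.0005, 0.0212, 0, 0, 0, 0.032, 0]

```text
clock: 11.72
tcp_pos: [0.5435, -0.0671, 0.0999]
orientation: [0.0, -0.162, 0.987, -0.002]
wrist_force: [-2.2, -5.3, 3.9]
finger_gap: 0.0152
grip_force: 30.3
```

```bash
python3 tan.py
```

```text
t 11.725 r 0.0852 k 0.491 tool k 0.519 Ftan 4.23 Frad 3.95 Fz 3.85 gap 0.015151467422398878 z 0.09994663681324423
```

Call:
jog_arm:
  motion: [0, 0.0106, 0, 0, 0, 0.016, 0, -0.0005, 0.0212, 0, 0, 0, 0.032, 0]

```text
clock: 11.98
tcp_pos: [0.5421, -0.0631, 0.0999]
orientation: [-0.0, -0.138, 0.99, -0.002]
wrist_force: [-2.7, -5.7, 3.5]
finger_gap: 0.0151
grip_force: 30.4
```

```bash
python3 tan.py
```

```text
t 11.975 r 0.0853 k 0.542 tool k 0.569 Ftan 4.64 Frad 4.25 Fz 3.47 gap 0.015119830109710195 z 0.09990548139451924
```

```bash
sed -i "s/^print(/mz=s['ft_torque'][2];print('Mz',mz.round(3),'Feq',round(-f@t+mz\/.085,2),end=' ');print(/" tan.py; python3 tan.py
```

```text
Mz 0.301 Feq 8.18 t 11.975 r 0.0853 k 0.542 tool k 0.569 Ftan 4.64 Frad 4.25 Fz 3.47 gap 0.015119830109710195 z 0.09990548139451924
```

Call:
jog_arm:
  motion: [0, 0.0106, 0, 0, 0, 0.016, 0, -0.0005, 0.0212, 0, 0, 0, 0.032, 0]

```text
clock: 12.22
tcp_pos: [0.5409, -0.059, 0.0999]
orientation: [-0.0, -0.113, 0.994, -0.002]
wrist_force: [-3.2, -5.5, 3.5]
finger_gap: 0.015
grip_force: 30.4
```

```bash
python3 tan.py
```

```text
Mz 0.296 Feq 7.99 t 12.225 r 0.0853 k 0.592 tool k 0.619 Ftan 4.51 Frad 4.44 Fz 3.51 gap 0.01497896615784559 z 0.0999115039536501
```

Call:
jog_arm:
  motion: [0, 0.0106, 0, 0, 0, 0.016, 0, -0.0005, 0.0212, 0, 0, 0, 0.032, 0]

```text
clock: 12.48
tcp_pos: [0.5399, -0.0547, 0.0999]
orientation: [-0.0, -0.088, 0.996, -0.002]
wrist_force: [-4.3, -5.4, 4.1]
finger_gap: 0.0153
grip_force: 30.4
```

```bash
python3 tan.py
```

```text
Mz 0.237 Feq 7.26 t 12.475 r 0.0853 k 0.644 tool k 0.67 Ftan 4.47 Frad 5.28 Fz 4.12 gap 0.015299880285256638 z 0.0998734677144667
```

Call:
jog_arm:
  motion: [0, 0.0106, 0, 0, 0, 0.016, 0, -0.0005, 0.0212, 0, 0, 0, 0.032, 0]

```text
clock: 12.72
tcp_pos: [0.5391, -0.0505, 0.0999]
orientation: [-0.0, -0.063, 0.998, -0.002]
wrist_force: [-4.5, -4.7, 4.4]
finger_gap: 0.0148
grip_force: 30.5
```

```bash
python3 tan.py
```

```text
Mz 0.294 Feq 7.41 t 12.725 r 0.0853 k 0.694 tool k 0.72 Ftan 3.96 Frad 5.11 Fz 4.45 gap 0.014779559959692178 z 0.0998922648733497
```

The equivalent lever push (force plus wrist moment) is about 7.7 N, which matches free turning. Continuing.

Call:
jog_arm:
  motion: [0, 0.0106, 0, 0, 0, 0.016, 0, -0.0005, 0.0212, 0, 0, 0, 0.032, 0]

```text
clock: 12.98
tcp_pos: [0.5385, -0.0462, 0.0999]
orientation: [-0.0, -0.037, 0.999, -0.002]
wrist_force: [-5.0, -4.7, 5.2]
finger_gap: 0.015
grip_force: 30.5
```

```bash
python3 tan.py
```

```text
Mz 0.229 Feq 6.87 t 12.975 r 0.0854 k 0.745 tool k 0.77 Ftan 4.18 Frad 5.46 Fz 5.22 gap 0.015043184541015178 z 0.0998767212242507
```

Call:
jog_arm:
  motion: [0, 0.0106, 0, 0, 0, 0.016, 0, -0.0005, 0.0212, 0, 0, 0, 0.032, 0]

```text
clock: 13.22
tcp_pos: [0.5381, -0.0418, 0.0999]
orientation: [-0.0, -0.012, 1.0, -0.002]
wrist_force: [-4.2, -4.6, 5.6]
finger_gap: 0.0151
grip_force: 30.5
```

```bash
python3 tan.py
```

```text
Mz 0.238 Feq 7.18 t 13.225 r 0.0855 k 0.796 tool k 0.82 Ftan 4.38 Frad 4.41 Fz 5.59 gap 0.015121158177659855 z 0.09985509593892851
```

Call:
jog_arm:
  motion: [0, 0.0106, 0, 0, 0, 0.016, 0, -0.0005, 0.0212, 0, 0, 0, 0.032, 0]

```text
clock: 13.48
tcp_pos: [0.538, -0.0375, 0.0998]
orientation: [-0.0, 0.013, 1.0, -0.001]
wrist_force: [-5.7, -4.8, 5.2]
finger_gap: 0.0151
grip_force: 30.6
```

```bash
python3 tan.py
```

```text
Mz 0.281 Feq 8.14 t 13.475 r 0.0855 k 0.846 tool k 0.871 Ftan 4.83 Frad 5.74 Fz 5.15 gap 0.015105181604188401 z 0.09984647545720547
```

Call:
jog_arm:
  motion: [0, 0.0106, 0, 0, 0, 0.016, 0, -0.0005, 0.0212, 0, 0, 0, 0.032, 0]

```text
clock: 13.72
tcp_pos: [0.5381, -0.0332, 0.0998]
orientation: [-0.001, 0.038, 0.999, -0.001]
wrist_force: [-5.9, -4.4, 6.5]
finger_gap: 0.0149
grip_force: 30.6
```

```bash
python3 tan.py
```

```text
Mz 0.291 Feq 8.12 t 13.725 r 0.0855 k 0.897 tool k 0.921 Ftan 4.7 Frad 5.7 Fz 6.5 gap 0.014925147719801538 z 0.09983761283329645
```

Call:
jog_arm:
  motion: [0, 0.0106, 0, 0, 0, 0.016, 0, -0.0005, 0.0212, 0, 0, 0, 0.032, 0]

```text
clock: 13.98
tcp_pos: [0.5384, -0.0289, 0.0998]
orientation: [-0.001, 0.063, 0.998, -0.001]
wrist_force: [-5.5, -4.9, 6.0]
finger_gap: 0.0146
grip_force: 30.6
```

```bash
python3 tan.py
```

```text
Mz 0.252 Feq 8.39 t 13.975 r 0.0856 k 0.947 tool k 0.971 Ftan 5.42 Frad 4.99 Fz 6.02 gap 0.014643756505837406 z 0.0998222577887938
```

Call:
jog_arm:
  motion: [0, 0.0106, 0, 0, 0, 0.016, 0, -0.0005, 0.0212, 0, 0, 0, 0.032, 0]

```text
clock: 14.22
tcp_pos: [0.5389, -0.0246, 0.0998]
orientation: [-0.001, 0.088, 0.996, -0.001]
wrist_force: [-5.8, -3.6, 6.8]
finger_gap: 0.0146
grip_force: 30.6
```

```bash
python3 tan.py
```

```text
Mz 0.242 Feq 7.29 t 14.225 r 0.0856 k 0.998 tool k 1.021 Ftan 4.44 Frad 5.15 Fz 6.85 gap 0.01461542833323135 z 0.09980014434594364
```

Call:
jog_arm:
  motion: [0, 0.0106, 0, 0, 0, 0.016, 0, -0.0005, 0.0212, 0, 0, 0, 0.032, 0]

```text
clock: 14.48
tcp_pos: [0.5396, -0.0203, 0.0998]
orientation: [-0.001, 0.113, 0.994, -0.001]
wrist_force: [-6.4, -5.1, 6.7]
finger_gap: 0.0151
grip_force: 30.7
```

```bash
python3 tan.py
```

```text
Mz 0.219 Feq 8.86 t 14.475 r 0.0856 k 1.048 tool k 1.071 Ftan 6.29 Frad 5.24 Fz 6.73 gap 0.015057303365149264 z 0.0998228943842294
```

Call:
jog_arm:
  motion: [0, 0.0106, 0, 0, 0, 0.016, 0, -0.0005, 0.0212, 0, 0, 0, 0.032, 0]

```text
clock: 14.72
tcp_pos: [0.5406, -0.0161, 0.0998]
orientation: [-0.001, 0.138, 0.99, -0.001]
wrist_force: [-8.0, -3.5, 6.8]
finger_gap: 0.015
grip_force: 30.7
```

```bash
python3 tan.py
```

```text
Mz 0.214 Feq 7.95 t 14.725 r 0.0857 k 1.099 tool k 1.122 Ftan 5.43 Frad 6.85 Fz 6.81 gap 0.014991980339914003 z 0.09979062664508526
```

Call:
jog_arm:
  motion: [0, 0.0106, 0, 0, 0, 0.016, 0, -0.0005, 0.0212, 0, 0, 0, 0.032, 0]

```text
clock: 14.98
tcp_pos: [0.5417, -0.012, 0.0998]
orientation: [-0.001, 0.163, 0.987, -0.001]
wrist_force: [-6.1, -2.2, 6.6]
finger_gap: 0.0154
grip_force: 30.7
```

```bash
python3 tan.py
```

```text
Mz 0.25 Feq 6.82 t 14.975 r 0.0857 k 1.149 tool k 1.172 Ftan 3.88 Frad 5.16 Fz 6.65 gap 0.015413213540636753 z 0.0997848335721129
```

Call:
jog_arm:
  motion: [0, 0.0106, 0, 0, 0, 0.016, 0, -0.0005, 0.0212, 0, 0, 0, 0.032, 0]

```text
clock: 15.22
tcp_pos: [0.5431, -0.0079, 0.0998]
orientation: [-0.001, 0.187, 0.982, -0.001]
wrist_force: [-6.8, -3.0, 7.2]
finger_gap: 0.0149
grip_force: 30.7
```

```bash
python3 tan.py
```

```text
Mz 0.232 Feq 7.87 t 15.225 r 0.0857 k 1.2 tool k 1.222 Ftan 5.14 Frad 5.34 Fz 7.25 gap 0.014873722543132658 z 0.09977938319579416
```

Call:
jog_arm:
  motion: [0, 0.0106, 0, 0, 0, 0.016, 0, -0.0005, 0.0212, 0, 0, 0, 0.032, 0]

```text
clock: 15.48
tcp_pos: [0.5447, -0.0039, 0.0998]
orientation: [-0.001, 0.212, 0.977, -0.001]
wrist_force: [-7.5, -2.4, 7.0]
finger_gap: 0.015
grip_force: 30.7
```

```bash
python3 tan.py
```

```text
Mz 0.243 Feq 8.01 t 15.475 r 0.0858 k 1.25 tool k 1.272 Ftan 5.15 Frad 5.96 Fz 7.04 gap 0.015035629459043933 z 0.09977645057874314
```

Call:
jog_arm:
  motion: [0, 0.0106, 0, 0, 0, 0.016, 0, -0.0005, 0.0212, 0, 0, 0, 0.032, 0]

```text
clock: 15.72
tcp_pos: [0.5464, 0.0001, 0.0998]
orientation: [-0.001, 0.236, 0.972, -0.001]
wrist_force: [-7.9, -2.1, 6.8]
finger_gap: 0.015
grip_force: 30.8
```

```bash
python3 tan.py
```

```text
Mz 0.271 Feq 8.53 t 15.725 r 0.0858 k 1.3 tool k 1.322 Ftan 5.35 Frad 6.22 Fz 6.79 gap 0.015048064172162237 z 0.09977721447515564
```

Call:
jog_arm:
  motion: [0, 0.0106, 0, 0, 0, 0.016, 0, -0.0005, 0.0212, 0, 0, 0, 0.032, 0]

```text
clock: 15.98
tcp_pos: [0.5484, 0.0039, 0.0998]
orientation: [-0.001, 0.261, 0.965, -0.001]
wrist_force: [-7.2, -2.0, 6.7]
finger_gap: 0.015
grip_force: 30.8
```

```bash
python3 tan.py
```

```text
Mz 0.244 Feq 8.16 t 15.975 r 0.0858 k 1.35 tool k 1.373 Ftan 5.29 Frad 5.34 Fz 6.7 gap 0.014963406044205858 z 0.09977549359294377
```

Call:
jog_arm:
  motion: [0, 0.0106, 0, 0, 0, 0.016, 0, -0.0005, 0.0212, 0, 0, 0, 0.032, 0]

```text
clock: 16.23
tcp_pos: [0.5504, 0.0075, 0.0997]
orientation: [-0.001, 0.285, 0.959, -0.001]
wrist_force: [-7.6, -1.6, 8.6]
finger_gap: 0.0148
grip_force: 30.9
```

```bash
python3 tan.py
```

```text
Mz 0.265 Feq 8.49 t 16.225 r 0.0859 k 1.399 tool k 1.423 Ftan 5.38 Frad 5.63 Fz 8.6 gap 0.014775048593989686 z 0.09974618354888426
```

Call:
jog_arm:
  motion: [0, 0.0106, 0, 0, 0, 0.016, 0, -0.0005, 0.0212, 0, 0, 0, 0.032, 0]

```text
clock: 16.48
tcp_pos: [0.5526, 0.011, 0.0997]
orientation: [-0.001, 0.309, 0.951, -0.001]
wrist_force: [-8.0, -1.3, 9.1]
finger_gap: 0.0148
grip_force: 30.9
```

```bash
python3 tan.py
```

```text
Mz 0.364 Feq 9.86 t 16.475 r 0.0859 k 1.446 tool k 1.473 Ftan 5.58 Frad 5.89 Fz 9.09 gap 0.014804440262706288 z 0.09970566926421973
```

Call:
jog_arm:
  motion: [0, 0.0106, 0, 0, 0, 0.016, 0, -0.0005, 0.0212, 0, 0, 0, 0.032, 0]

```text
clock: 16.73
tcp_pos: [0.555, 0.0142, 0.0997]
orientation: [-0.002, 0.333, 0.943, -0.001]
wrist_force: [-9.5, -2.1, 9.3]
finger_gap: 0.0147
grip_force: 31.0
```

```bash
python3 tan.py
```

```text
Mz 0.328 Feq 11.26 t 16.725 r 0.0859 k 1.493 tool k 1.523 Ftan 7.39 Frad 6.28 Fz 9.31 gap 0.014724416925187583 z 0.09974723419939296
```

The push rises clearly to about 3.5 N over free, with contact at about 1.38 rad and the knob now near 1.49. I let it settle and check.

Call:
jog_arm:
  motion: [0, 0.002, 0, 0, 0, 0.003, 0, 0, 0.002, 0, 0, 0, 0.003, 0]

```text
clock: 16.98
tcp_pos: [0.5552, 0.0146, 0.0997]
orientation: [-0.002, 0.334, 0.942, -0.001]
wrist_force: [-8.9, -2.2, 8.5]
finger_gap: 0.015
grip_force: 30.9
```

```bash
python3 tan.py
```

```text
Mz 0.345 Feq 11.24 t 16.975 r 0.0859 k 1.498 tool k 1.527 Ftan 7.19 Frad 5.7 Fz 8.46 gap 0.015019369119948575 z 0.0997339854749398
```

Call:
jog_arm:
  motion: [0, -0.008, 0, 0, 0, -0.012, 0, 0, -0.008, 0, 0, 0, -0.012, 0.35, 0, -0.008, 0, 0, 0, -0.012, 0.35, 0, -0.008, 0, 0, 0, -0.012, 0.35, 0, -0.008, 0, 0, 0, -0.012, 0.35]

```text
clock: 17.6
tcp_pos: [0.5566, 0.0136, 0.0992]
orientation: [0.0, 0.326, 0.945, -0.0]
wrist_force: [-0.1, -0.5, -0.1]
finger_gap: 0.0298
grip_force: 0.0
```

```bash
python3 tan.py
```

```text
Mz 0.031 Feq 0.86 t 17.6 r 0.0843 k 1.499 tool k 1.509 Ftan 0.5 Frad -0.23 Fz -0.09 gap 0.0298315325795051 z 0.09915997134619539
```

Free; rising straight up, then away towards the robot.

Call:
jog_arm:
  motion: [0, 0, -0.1, 0, 0, 0, 0.35, 0, 0, -0.25, 0, 0, 0, 0.35, 0, 0, -0.45, 0, 0, 0, 0.35, 0.2, 0, -0.5, 0, 0, 0, 0.35, 0.5, -0.2, -0.5, 0, 0, 0, 0.35, 0.6, -0.4, -0.5, 0, 0, 0, 0.35, 0.6, -0.4, -0.5, 0, 0, 0, 0.35, 0.6, -0.4, -0.5, 0, 0, 0, 0.35]

```text
clock: 18.6
tcp_pos: [0.4134, 0.0244, 0.1998]
orientation: [0.001, 0.326, 0.945, 0.0]
wrist_force: [0.0, 0.5, 0.4]
finger_gap: 0.0301
grip_force: 0.0
```

```bash
python3 look.py f top; python3 - <<'E'
import cv2
im=cv2.imread('pics/f_top.png')[100:310,230:520]
cv2.imwrite('pics/fcrop.png',cv2.resize(im,None,fx=2.7,fy=2.7,interpolation=cv2.INTER_CUBIC))
E
python3 plan.py
```

```text
t 18.65 riser tcp [-0.2966  0.0515] 0.1997 th_r 2.433 F_r [0.12 0.55] 0.38 q6 0.53 tilt -1.0
```

View pics/fcrop.png

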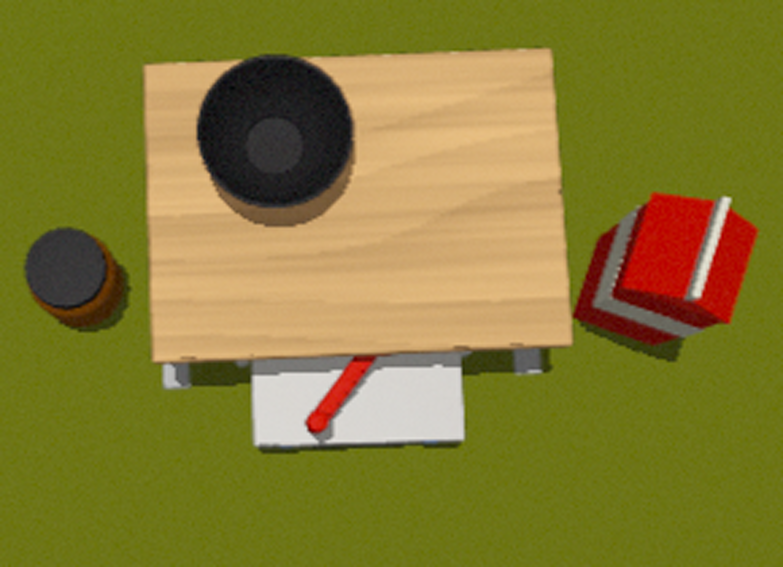

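The knob stayed at about 1.48–1.50, the caddy is home and square, and the bystanders have not moved. Handing in.

```bash
python3 -c "
from workcell import env
print(env.hand_in())"
```

```text
the job is handed in; nothing more can be done
None
```

I pushed the caddy home against its stop, tightened the clamp about 3.5 N past free turning (roughly 30 N on the lid by estimate), let go of the knob and left the carton, jar and bowl as they stood; the job is handed in at about 19 s, with no verdict returned.

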